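# Find the loaded ballast canister by its weight and show it to the bench camera

### The arm

A 6-joint arm with a two-finger parallel gripper is mounted at the origin on the work surface. World frame = base frame: x ahead of the robot, y to its left, z up, the work surface at z = 0. Lengths are in m, angles in rad, forces in N, time in s.
With the tool pointing down it reaches from about 0.35 to 0.85 m from the base axis. Payload 8.1 kg.
Tool frame: the origin (TCP) lies on the centre line of the jaws, within the pads' length; the fingertips stand 11 mm ahead of it and the grasp point (between the pads) lies 8 mm behind it; z points along the fingers, y is the line along which they close (so a half turn about z gives the same grasp; the last joint's range is limited). The gripper opens to 93 mm and grips with 3 to 60 N. Pads are 15 mm wide; open, the fingers measure 128 mm over their backs; the gripper's body (75 mm by 188 mm) begins 65 mm behind the grasp point.
Start: joints at [-1.295, 0.13, 1.488, -0, 1.523, -0.085], TCP at [0.212, -0.561, 0.23] pointing down, gripper open.
Joint ranges: [-2.96, 2.96], [-0.89, 2.26], [0.02, 2.5], [-1.34, 4.48], [0, 2.73], [-2.66, 2.66]. Speed limits (rad/s): [2.39, 2.39, 2.79, 3.14, 3.14, 3.14].

### API

Orientations are given as a rotation vector (axis times angle).
In Python, from rig import env gives the robot as it stands.
- The arm moves only by the tool drive_tool, never from a script. Its argument "targets" is a list of rows, each a list of 5 numbers: the shift along the tool's x, y, z in m, then the turn about the tool's z in degrees, then the gripper's target within -1 to 1 (fully open at 1, half-way at 0, shut at -1). In form: [[tx, ty, tz, spin, fingers], ...]. A call has 1 to 5 rows; each row shifts and turns the commanded pose from where the row before left it, along the tool's axes as they then stand; what a row does not reach is not made up. A row lasts 1/10 s, in which the tool goes at most 50 mm and 8.59 degrees, less where a joint would pass 70% of its speed; a pose out of reach is approached as far as the arm can. A call is refused whole if a number of a shift passes 0.05 or a number of a turn 8.59, either way. A call with a gripper value outside its range is refused whole. The fingers move at their own pace and stop on an object; "squeeze" is the grip in N (left out, the last holds). Time passes only in rows, so rows that do not move let the fingers close. It gives the time, the measured TCP pose, the force, the opening and the grip force at its end, in the units of the state.
- env.get_state(): the state, without advancing time (a new reading comes with each control period).
- env.read_camera(name): name is "scene" or "top" or "wrist"; returns (picture, depth): 384x512x3 uint8, blue, green, red; 384x512 float32, m along the optical axis (not along the pixel's ray), 0 where there is no reading.
- env.camera_params(name): a dict with "intrinsics" (3x3 intrinsics, pixels), "k1" (the pictures are not rectified: a ray, as slopes to the right and down, at radius r is drawn at 1 + k1 r^2 times it, then the intrinsics apply), "R" (3x3) and "t" (3): a world point X has camera coordinates R X + t. Camera axes: x right, y down, z forward; pixel columns grow to the right and rows downward; lengths in m; the calibration is good to about 2 mm. A picture is of the moment at which its call begins: read the wrist's pose just before it. camera_params takes no time and is no camera call; for the wrist camera it gives the pose at the moment of the call.
- env.close_job(): hands the job in; it is judged then, once.
The state is a dict: "t": time; "qpos": joint angles; "joint_vel": joint speeds; "joint_efforts": joint torques, N m; "position": TCP position; "orientation": TCP orientation; "force": force on the tool from outside, world axes, zero at the start; "wrist_torque": the same for the moment, N m; "finger_gap": opening from 0.0 (shut) to 1.0 (fully open); "gripper_force": force on a finger pad.
Only numpy, scipy, OpenCV 4.12 (cv2) and the standard library are available. Lean on these libraries where they do the work, as an engineer would, in place of code of your own. Each camera call takes 0.05 s, during which the arm holds its last target. There are 200 camera calls.

### The job

Two closed black canisters that look the same stand on the green mat; only one has the steel ballast weight inside and is much heavier. Lift each in turn well clear of the mat to feel which is heavier, set the lighter one back standing upright on the mat, and finish while holding the heavier one still and upright in front of the bench camera, right above the yellow dot on its base plate, with the canister's middle level with the lens. Do not drop or tip the canisters, let nothing but the gripper carry the one you show, and leave the other things on the bench where they are.

Things in the scene. Friction and masses are not known exactly. Their poses are not given: they have to be found in the camera images.
- mat: thin green mat fixed to the bench, 120 mm (x) by 240 mm (y), 3 mm thick; origin at the centre of its underside on the bench. The two canisters stand on it about 130 mm apart, one near each end of its y axis. It may lie on the robot's left or right, turned by up to 0.5 rad
- canister_p: closed black canister, upright, 44 mm across, 60 mm tall, steel band near the top, orange disc on the cap; origin at the centre of its underside, z up its axis. One of the two, a random one each time, holds a captive steel weight and weighs 0.34 to 0.45 kg; the other, with plastic filler, 0.12 to 0.18 kg; they look the same. The filling has about 1.5 mm of play
- canister_q: closed black canister, upright, 44 mm across, 60 mm tall, steel band near the top, orange disc on the cap; origin at the centre of its underside, z up its axis. One of the two, a random one each time, holds a captive steel weight and weighs 0.34 to 0.45 kg; the other, with plastic filler, 0.12 to 0.18 kg; they look the same. The filling has about 1.5 mm of play
- scope: bench camera, fixed to the bench: a grey base plate 260 mm (x) by 140 mm (y), 12 mm thick, with a post and a black camera head; origin at the centre of the plate's underside. The lens looks along its -x axis (roughly towards the robot), its face at x = +40 mm, y = 0, its axis 120 mm above the bench. A yellow dot, 32 mm across, lies on the plate at x = -60 mm, y = 0. Head and post: x = 70 to 126 mm, up to 162 mm high
- scope_focus (a point): the point in front of the lens where a part is to be shown: 100 mm from the lens face on the lens axis, 120 mm above the bench, right above the yellow dot. The middle of the canister (30 mm above its underside) belongs here
- tyre: small black rubber model-car wheel lying flat, 90 mm across, 28 mm high; bystander, origin at the centre of its underside
- marker: black and blue marker pen lying on the bench, 130 mm long, 19 mm thick; bystander, origin under its middle, x along it
- socket: steel wrench socket standing upright, 26 mm across, 28 mm high; bystander, origin at the centre of its underside
Not all that is in view belongs to the job. What is shaped like the canister_q but pink or turquoise is not meant.

How it is judged:
By the outcome, as a careful person would: the job done as asked, in the order asked, and still so for the second after the job is handed in, while the arm keeps its last pose, push and grip.
It also fails if it takes over 64 s, if anything falls off the work surface, if the arm or the gripper's body presses on something with over 40 N, if the wrist force passes 120 N, or if a joint passes its speed limit or range.

## Working session

There is one attempt and no reset: what is moved stays moved. The work goes in short steps, Python scripts to look and compute and a tool call to move; the robot and the scene stay as the last step left them, time stands still between calls to the robot, and variables do not carry over. Pictures are saved under pics/ and viewed, at most 10 in all, crops included, and the job is handed in when it is done.

Besides the shell and the picture viewer there is one more tool, called as name(argument=value, ...) on one line, values as JSON. drive_tool: Moves the arm, as the interface text tells. Its arguments: {"type":"object","properties":{"targets":{"type":"array","items":{"type":"array","items":{"type":"number"}}},"squeeze":{"type":"number"}},"required":["targets"]}

```bash
mkdir -p pics
cat > h.py <<'E'
import numpy as np, cv2
from rig import env
def pt(cam,u,v,d=None,z=None,p=None):
    p=p or env.camera_params(cam);K=np.array(p["intrinsics"]);k=p["k1"]
    a=np.array([(u-K[0,2])/K[0,0],(v-K[1,2])/K[1,1]]);s=a.copy()
    for _ in range(20): s=a/(1+k*(s@s))
    R=np.array(p["R"]);t=np.array(p["t"]);r=R.T@np.array([s[0],s[1],1]);o=-R.T@t
    return o+r*(d if z is None else (z-o[2])/r[2])
E
python3 - <<'E'
from h import *
for c in("scene","top"):
    i,d=env.read_camera(c);cv2.imwrite(f"pics/{c}0.png",i);np.save(f"{c}0.npy",d)
s=env.get_state();print({k:np.round(v,3) for k,v in s.items()})
E
```

```text
{'t': np.float64(0.1), 'qpos': array([-1.295,  0.131,  1.489, -0.   ,  1.523, -0.085]), 'joint_vel': array([ 0.   , -0.002, -0.004, -0.   ,  0.   ,  0.001]), 'joint_efforts': array([ 1.0000e-03, -5.6134e+01, -4.9310e+01,  7.7000e-02,  2.9000e-02,
       -0.0000e+00]), 'position': array([ 0.212, -0.561,  0.229]), 'orientation': array([-3.089, -0.563,  0.   ]), 'force': array([1.383, 0.307, 0.163]), 'wrist_torque': array([-0.076,  0.015, -0.014]), 'gripper_force': np.float64(0.0), 'finger_gap': np.float64(1.001)}
```

View pics/top0.png

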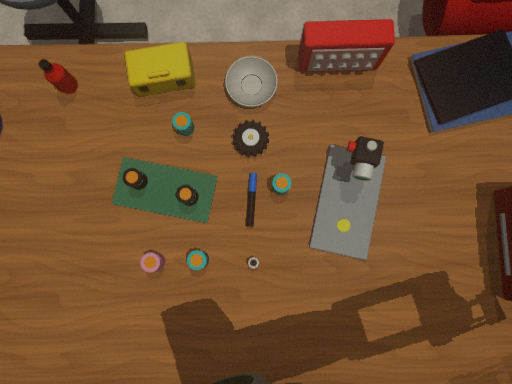

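View pics/scene0.png

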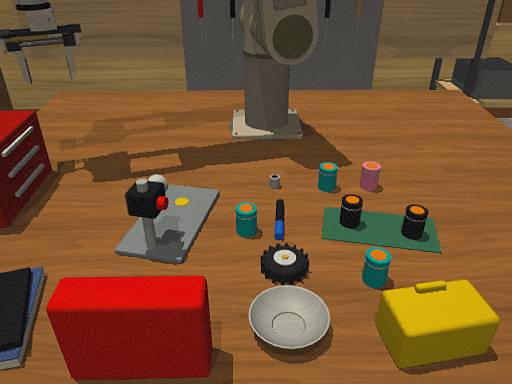

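The top view shows these canister-shaped things: black at (134,178) and (186,195) on the mat, turquoise at (182,123), (282,184) and (197,260), and pink at (151,262). I choose the two black ones. The scope's dot is at (344,226). Next I measure these and check them in a close crop.

Run:
```python
from h import *
i=cv2.imread("pics/top0.png");d=np.load("top0.npy")
cv2.imwrite("pics/crop0.png",cv2.resize(i[110:270,100:400],None,fx=2.66,fy=2.66,interpolation=cv2.INTER_CUBIC))
hsv=cv2.cvtColor(i,cv2.COLOR_BGR2HSV)
def blobs(lo,hi,z,n):
    m=cv2.inRange(hsv,lo,hi);k,l,st,c=cv2.connectedComponentsWithStats(m)
    for j in range(1,k):
        if st[j,4]>40: print(n,c[j].round(1),st[j,4],pt("top",*c[j],z=z).round(4))
blobs((8,150,120),(18,255,255),.063,"orange") if 0 else None
m=cv2.inRange(hsv,(10,180,150),(20,255,255));k,l,st,c=cv2.connectedComponentsWithStats(m)
for j in range(1,k):
    if 30<st[j,4]<400: print("or",c[j].round(1),st[j,4],pt("top",*c[j],z=.063).round(4),pt("top",*c[j],d=d[int(c[j][1]),int(c[j][0])]).round(4))
blobs((25,180,150),(33,255,255),.012,"yellow")
m=cv2.inRange(hsv,(60,80,40),(85,255,255))
k,l,st,c=cv2.connectedComponentsWithStats(m);j=1+np.argmax(st[1:,4]);r=cv2.minAreaRect(np.argwhere(l==j)[:,::-1].astype(np.float32))
for b in cv2.boxPoints(r): print("mat",b.round(),pt("top",*b,z=.003).round(3))
for b in[(330,145),(385,154),(366,258),(311,248)]: print("plate",pt("top",*b,z=.012).round(3))
p=env.camera_params("wrist");s=env.get_state();R=cv2.Rodrigues(s["orientation"])[0]
print("tool axes",R.round(3).tolist())
```

```text
or [181.  120.5] 90 [0.7213 0.1664 0.063 ] [0.7216 0.1666 0.062 ]
or [131.5 176.6] 104 [0.5898 0.2814 0.063 ] [0.59   0.2818 0.0615]
or [281.4 182.4] 89 [ 0.5683 -0.0667  0.063 ] [ 0.5692 -0.067   0.0567]
or [185.  193.2] 103 [0.548  0.1575 0.063 ] [0.5477 0.1572 0.0647]
or [196.  259.7] 100 [0.3951 0.1324 0.063 ] [0.3951 0.1325 0.0621]
or [149.8 261.9] 92 [0.3925 0.2373 0.063 ] [0.3923 0.2388 0.0571]
yellow [157.1  62. ] 1839 [0.8888 0.235  0.012 ]
mat [112. 203.] [0.535 0.345 0.003]
mat [122. 157.] [0.649 0.324 0.003]
mat [216. 176.] [0.596 0.09  0.003]
mat [207. 222.] [0.483 0.114 0.003]
plate [ 0.666 -0.191  0.012]
plate [ 0.641 -0.325  0.012]
plate [ 0.39  -0.266  0.012]
plate [ 0.416 -0.136  0.012]
tool axes [[0.936, 0.353, -0.0], [0.353, -0.936, 0.002], [0.0, -0.002, -1.0]]
```

View pics/crop0.png

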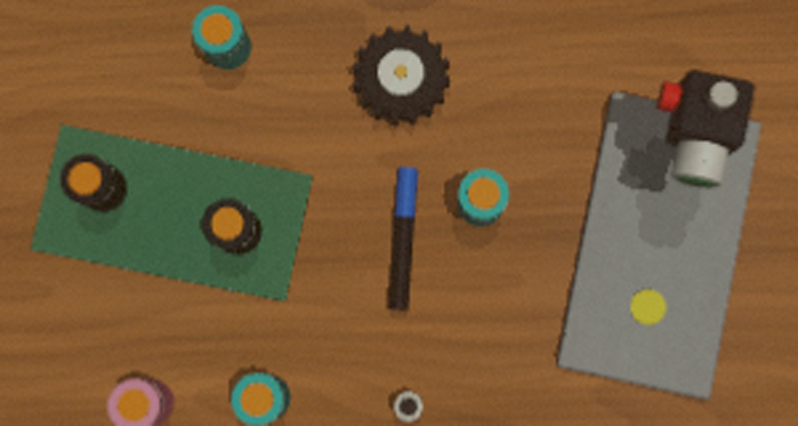

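The crop confirms two black canisters with orange caps on the mat: A at about (0.590, 0.281) and B at (0.548, 0.158). The yellow dot is near (0.47, -0.217). I move above B first.

drive_tool(targets=[[0.034, -0.034, 0, 0, 1], [0.034, -0.034, 0, 0, 1], [0.034, -0.034, 0, 0, 1], [0.034, -0.034, 0, 0, 1], [0.034, -0.034, 0, 0, 1]])

```text
t: 0.6
position: [0.3111, -0.3404, 0.2291]
orientation: [-3.09, -0.563, 0.0]
force: [1.0, 0.1, 0.6]
finger_gap: 0.995
gripper_force: 0.0
```

drive_tool(targets=[[0.034, -0.034, 0, 0, 1], [0.034, -0.034, 0, 0, 1], [0.034, -0.034, 0, 0, 1], [0.034, -0.034, 0, 0, 1], [0.034, -0.034, 0, 0, 1]])

```text
t: 1.1
position: [0.4101, -0.1213, 0.2295]
orientation: [3.091, 0.563, 0.0]
force: [0.5, 0.0, -0.6]
finger_gap: 1.001
gripper_force: 0.0
```

drive_tool(targets=[[0.034, -0.034, 0, 0, 1], [0.034, -0.034, 0, 0, 1], [0.034, -0.034, 0, 0, 1], [0.034, -0.034, 0, 0, 1], [0.034, -0.034, 0, 0, 1]])

```text
t: 1.6
position: [0.5092, 0.0979, 0.2293]
orientation: [3.09, 0.564, -0.0]
force: [0.1, 0.0, 0.7]
finger_gap: 0.998
gripper_force: 0.0
```

drive_tool(targets=[[0.029, -0.021, 0.02, 0, 1], [0.029, -0.021, 0.02, 0, 1], [0, 0, 0, 0, 1], [0, 0, 0, 0, 1], [0, 0, 0, 0, 1]])

```text
t: 2.1
position: [0.5484, 0.155, 0.1902]
orientation: [3.09, 0.563, 0.001]
force: [0.6, 0.3, -0.3]
finger_gap: 1.003
gripper_force: 0.0
```

```bash
cat > look.py <<'E'
import sys
from h import *
n=sys.argv[1];s=env.get_state();p=env.camera_params("wrist");i,d=env.read_camera("wrist");cv2.imwrite(f"pics/w{n}.png",i)
R=cv2.Rodrigues(s["orientation"])[0];print(s["t"],s["position"].round(4),R[:,0].round(3),"F",s["force"].round(2),"eff",s["joint_efforts"].round(2))
hsv=cv2.cvtColor(i,cv2.COLOR_BGR2HSV)
for nm,lo,hi,z in(("or",(8,180,120),(20,255,255),.063),("ye",(25,150,120),(34,255,255),.012)):
    k,l,st,c=cv2.connectedComponentsWithStats(cv2.inRange(hsv,lo,hi))
    for j in range(1,k):
        if st[j,4]>150:
            w=pt("wrist",*c[j],z=z,p=p);print(nm,c[j].round(),st[j,4],w.round(4),"tool shift",(R.T@(w-s["position"])).round(4))
E
python3 look.py 1
```

```text
2.1 [0.5484 0.155  0.1902] [0.936 0.353 0.   ] F [ 0.63  0.3  -0.27] eff [  0.72 -50.57 -47.83   0.09  -0.08   0.  ]
or [137.  96.] 835 [0.5921 0.2822 0.063 ] tool shift [ 0.0857 -0.1036  0.1272]
or [251. 181.] 218 [0.5547 0.1596 0.063 ] tool shift [ 0.0074 -0.0021  0.1272]
or [221. 320.] 251 [0.3992 0.1363 0.063 ] tool shift [-0.1462 -0.0352  0.1271]
ye [314.   3.] 176 [0.7359 0.1611 0.012 ] tool shift [0.1775 0.0604 0.1783]
```

View pics/w1.png

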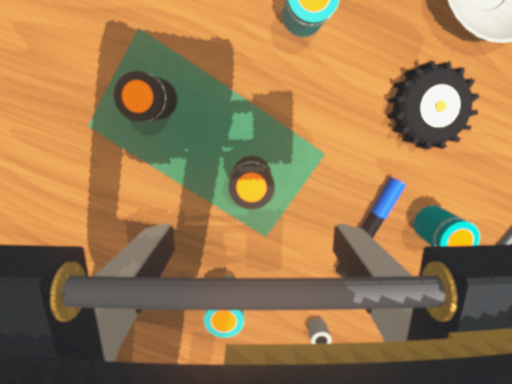

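The wrist view shows B's cap centre at about (251,186), roughly under the jaws, with A's cap at (137,96). I nudge 2 mm and descend.

drive_tool(targets=[[0.002, -0.002, 0.04, 0, 1], [0, 0, 0.04, 0, 1], [0, 0, 0.04, 0, 1], [0, 0, 0.03, 0, 1], [0, 0, 0.015, 0, 1]])

```text
t: 2.65
position: [0.5481, 0.1568, 0.0227]
orientation: [3.091, 0.561, -0.004]
force: [-0.9, -0.6, -0.4]
finger_gap: 1.004
gripper_force: 0.0
```

drive_tool(targets=[[0, 0, 0, 0, 1], [0, 0, 0, 0, -1], [0, 0, 0, 0, -1], [0, 0, 0, 0, -1], [0, 0, 0, 0, -1]], squeeze=30)

```text
t: 3.15
position: [0.5506, 0.1584, 0.026]
orientation: [-3.091, -0.564, -0.004]
force: [0.7, -0.2, -0.0]
finger_gap: 0.707
gripper_force: 0.0
```

drive_tool(targets=[[0, 0, 0, 0, -1], [0, 0, 0, 0, -1], [0, 0, 0, 0, -1], [0, 0, 0, 0, -1], [0, 0, 0, 0, -1]])

```text
t: 3.65
position: [0.5497, 0.1581, 0.0247]
orientation: [3.09, 0.564, 0.0]
force: [0.1, -1.9, 2.6]
finger_gap: 0.477
gripper_force: 30.0
```

drive_tool(targets=[[0, 0, -0.01, 0, -1], [0, 0, -0.02, 0, -1], [0, 0, -0.03, 0, -1], [0, 0, -0.03, 0, -1], [0, 0, -0.02, 0, -1]])

```text
t: 4.15
position: [0.5498, 0.1584, 0.137]
orientation: [-3.09, -0.564, -0.002]
force: [0.3, -0.4, -4.0]
finger_gap: 0.472
gripper_force: 30.0
```

drive_tool(targets=[[0, 0, -0.01, 0, -1], [0, 0, 0, 0, -1], [0, 0, 0, 0, -1], [0, 0, 0, 0, -1], [0, 0, 0, 0, -1]])

```text
t: 4.65
position: [0.5486, 0.158, 0.1429]
orientation: [-3.091, -0.564, 0.004]
force: [-0.5, -0.3, -4.4]
finger_gap: 0.471
gripper_force: 30.0
```

drive_tool(targets=[[0, 0, 0, 0, -1], [0, 0, 0, 0, -1], [0, 0, 0, 0, -1], [0, 0, 0, 0, -1], [0, 0, 0, 0, -1]])

```text
t: 5.15
position: [0.5496, 0.1582, 0.1447]
orientation: [3.091, 0.564, 0.0]
force: [-0.7, 0.7, -4.2]
finger_gap: 0.478
gripper_force: 30.0
```

```bash
python3 look.py 2; python3 look.py 3;python3 look.py 4
```

```text
5.15 [0.5496 0.1582 0.1447] [0.936 0.353 0.   ] F [-0.68  0.7  -4.2 ] eff [-0.000e+00 -5.553e+01 -4.965e+01  3.000e-02 -7.000e-02  0.000e+00]
or [119.  96.] 1172 [0.5922 0.2823 0.063 ] tool shift [ 0.0836 -0.1011  0.0817]
or [253. 268.] 1127 [0.4956 0.1375 0.063 ] tool shift [-0.0579  0.0003  0.0817]
ye [492. 262.] 438 [ 0.564  -0.1165  0.012 ] tool shift [-0.0835  0.2621  0.1327]
5.2 [0.5496 0.1582 0.1447] [0.936 0.353 0.   ] F [ 0.58 -0.35 -4.55] eff [-0.000e+00 -5.555e+01 -4.967e+01  3.000e-02 -7.000e-02 -0.000e+00]
or [119.  96.] 1176 [0.5922 0.2823 0.063 ] tool shift [ 0.0836 -0.1011  0.0817]
or [253. 268.] 1128 [0.4956 0.1375 0.063 ] tool shift [-0.0579  0.0003  0.0817]
ye [492. 262.] 439 [ 0.564  -0.1166  0.012 ] tool shift [-0.0835  0.2622  0.1327]
5.25 [0.5496 0.1582 0.1447] [0.936 0.353 0.   ] F [-0.53 -0.1  -3.52] eff [ 0.000e+00 -5.556e+01 -4.968e+01  3.000e-02 -8.000e-02  0.000e+00]
or [119.  96.] 1175 [0.5922 0.2823 0.063 ] tool shift [ 0.0836 -0.1011  0.0817]
or [253. 268.] 1127 [0.4955 0.1375 0.063 ] tool shift [-0.0579  0.0003  0.0817]
ye [492. 262.] 440 [ 0.564  -0.1166  0.012 ] tool shift [-0.0835  0.2621  0.1327]
```

drive_tool(targets=[[0, 0, 0, 0, -1]])

```text
t: 5.4
position: [0.5496, 0.1582, 0.1447]
orientation: [-3.091, -0.564, -0.0]
force: [0.1, 0.1, -3.6]
finger_gap: 0.477
gripper_force: 30.0
```

drive_tool(targets=[[0, 0, 0, 0, -1]])

```text
t: 5.5
position: [0.5496, 0.1582, 0.1447]
orientation: [3.091, 0.564, 0.0]
force: [-0.0, 0.8, -3.9]
finger_gap: 0.475
gripper_force: 30.0
```

B weighs about 4 N, so it is probably the heavy one. I set it back and lift A too.

drive_tool(targets=[[0, 0, 0.03, 0, -1], [0, 0, 0.04, 0, -1], [0, 0, 0.03, 0, -1], [0, 0, 0.01, 0, -1], [0, 0, 0.005, 0, -1]])

```text
t: 6.0
position: [0.5488, 0.158, 0.0286]
orientation: [3.091, 0.564, -0.003]
force: [-0.6, 0.6, -3.3]
finger_gap: 0.477
gripper_force: 30.0
```

drive_tool(targets=[[0, 0, 0, 0, -1], [0, 0, 0, 0, -1], [0, 0, 0.002, 0, -1], [0, 0, 0.002, 0, -1], [0, 0, 0.0005, 0, -1]])

```text
t: 6.5
position: [0.5498, 0.1582, 0.0254]
orientation: [-3.091, -0.564, -0.001]
force: [-0.1, -0.3, -4.3]
finger_gap: 0.475
gripper_force: 30.0
```

drive_tool(targets=[[0, 0, 0, 0, -1], [0, 0, 0, 0, -1], [0, 0, 0, 0, -1]])

```text
t: 6.8
position: [0.5496, 0.1582, 0.0252]
orientation: [3.091, 0.564, 0.0]
force: [-0.2, 0.7, -4.1]
finger_gap: 0.477
gripper_force: 30.0
```

drive_tool(targets=[[0, 0, 0.0005, 0, -1], [0, 0, 0, 0, -1], [0, 0, 0, 0, -1]])

```text
t: 7.1
position: [0.5497, 0.1582, 0.0248]
orientation: [3.091, 0.564, 0.0]
force: [-0.0, -0.1, -2.1]
finger_gap: 0.472
gripper_force: 30.0
```

drive_tool(targets=[[0, 0, 0.0005, 0, -1], [0, 0, 0, 0, -1], [0, 0, 0, 0, -1]])

```text
t: 7.4
position: [0.5497, 0.1582, 0.0247]
orientation: [3.091, 0.564, 0.0]
force: [-5.0, -1.6, 6.0]
finger_gap: 0.472
gripper_force: 30.0
```

drive_tool(targets=[[0, 0, 0, 0, 1], [0, 0, 0, 0, 1], [0, 0, 0, 0, 1], [0, 0, 0, 0, 1], [0, 0, 0, 0, 1]])

```text
t: 7.9
position: [0.5496, 0.1582, 0.0241]
orientation: [3.091, 0.564, 0.0]
force: [-0.0, -0.9, -0.1]
finger_gap: 0.859
gripper_force: 0.0
```

drive_tool(targets=[[0, 0, 0, 0, 1], [0, 0, -0.03, 0, 1], [0, 0, -0.04, 0, 1], [0, 0, -0.04, 0, 1], [0, 0, 0, 0, 1]])

```text
t: 8.4
position: [0.5538, 0.159, 0.1415]
orientation: [-3.09, -0.564, -0.018]
force: [1.1, -0.1, -0.3]
finger_gap: 0.999
gripper_force: 0.0
```

drive_tool(targets=[[0.028, -0.034, 0, 0, 1], [0.028, -0.034, 0, 0, 1], [0.027, -0.033, 0, 0, 1], [0, 0, 0, 0, 1], [0, 0, 0, 0, 1]])

```text
t: 8.9
position: [0.591, 0.2826, 0.1328]
orientation: [3.09, 0.566, -0.003]
force: [-0.3, 0.0, 0.2]
finger_gap: 0.999
gripper_force: 0.0
```

```bash
python3 look.py 5
```

```text
8.9 [0.591  0.2826 0.1328] [ 0.935  0.355 -0.002] F [-0.26  0.    0.23] eff [  1.53 -64.46 -48.64   0.26  -0.2    0.13]
or [253. 204.] 705 [0.5932 0.2837 0.063 ] tool shift [ 0.0025 -0.0002  0.0698]
```

View pics/w5.png

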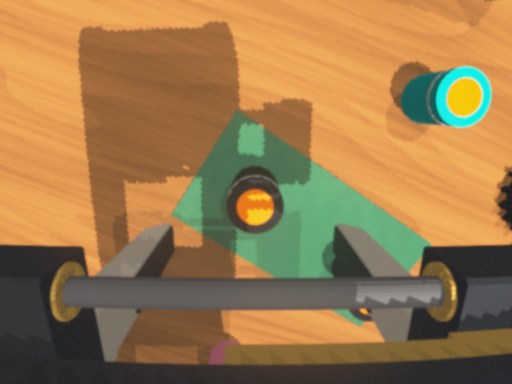

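A's cap is at (254,206), within 1–2 mm of the jaw centre. B's cap can be seen at (362,313), still standing. I descend on A.

drive_tool(targets=[[0.001, 0, 0.03, 0, 1], [0, 0, 0.04, 0, 1], [0, 0, 0.025, 0, 1], [0, 0, 0.014, 0, 1], [0, 0, 0, 0, 1]])

```text
t: 9.45
position: [0.5908, 0.2806, 0.0228]
orientation: [3.09, 0.562, -0.007]
force: [-0.5, -0.1, 0.0]
finger_gap: 1.001
gripper_force: 0.0
```

drive_tool(targets=[[0, 0, 0, 0, -1], [0, 0, 0, 0, -1], [0, 0, 0, 0, -1], [0, 0, 0, 0, -1], [0, 0, 0, 0, -1]])

```text
t: 9.95
position: [0.5929, 0.2826, 0.0259]
orientation: [-3.09, -0.564, -0.002]
force: [0.1, 0.1, 0.6]
finger_gap: 0.617
gripper_force: 0.0
```

drive_tool(targets=[[0, 0, 0, 0, -1], [0, 0, 0, 0, -1], [0, 0, 0, 0, -1], [0, 0, 0, 0, -1], [0, 0, 0, 0, -1]], squeeze=30)

```text
t: 10.45
position: [0.5925, 0.2824, 0.0252]
orientation: [-3.091, -0.564, -0.0]
force: [-0.4, 0.0, 2.1]
finger_gap: 0.467
gripper_force: 30.0
```

drive_tool(targets=[[0, 0, -0.01, 0, -1], [0, 0, -0.02, 0, -1], [0, 0, -0.03, 0, -1], [0, 0, -0.03, 0, -1], [0, 0, -0.02, 0, -1]])

```text
t: 10.95
position: [0.5933, 0.2826, 0.1383]
orientation: [-3.09, -0.564, -0.004]
force: [0.5, -0.8, -1.0]
finger_gap: 0.463
gripper_force: 30.0
```

drive_tool(targets=[[0, 0, -0.01, 0, -1], [0, 0, 0, 0, -1], [0, 0, 0, 0, -1], [0, 0, 0, 0, -1], [0, 0, 0, 0, -1]])

```text
t: 11.45
position: [0.5916, 0.282, 0.1433]
orientation: [3.09, 0.564, -0.004]
force: [0.1, -0.5, -1.4]
finger_gap: 0.465
gripper_force: 30.0
```

drive_tool(targets=[[0, 0, 0, 0, -1], [0, 0, 0, 0, -1], [0, 0, 0, 0, -1]])

```text
t: 11.75
position: [0.5924, 0.2823, 0.1449]
orientation: [3.091, 0.564, -0.0]
force: [0.6, -0.3, -2.1]
finger_gap: 0.468
gripper_force: 30.0
```

drive_tool(targets=[[0, 0, 0, 0, -1]])

```text
t: 11.85
position: [0.5925, 0.2823, 0.1451]
orientation: [3.091, 0.564, 0.0]
force: [0.3, -0.4, -1.2]
finger_gap: 0.466
gripper_force: 30.0
```

drive_tool(targets=[[0, 0, 0, 0, -1]])

```text
t: 11.95
position: [0.5925, 0.2824, 0.1452]
orientation: [-3.091, -0.564, -0.0]
force: [-0.4, -0.8, -2.3]
finger_gap: 0.463
gripper_force: 30.0
```

A weighs about 1.6 N and B about 4 N, so A is the lighter one and B the heavier. I set A back on the mat.

drive_tool(targets=[[0, 0, 0.03, 0, -1], [0, 0, 0.04, 0, -1], [0, 0, 0.03, 0, -1], [0, 0, 0.01, 0, -1], [0, 0, 0.005, 0, -1]])

```text
t: 12.45
position: [0.5917, 0.2821, 0.029]
orientation: [3.09, 0.564, -0.003]
force: [1.5, -0.8, -1.6]
finger_gap: 0.471
gripper_force: 30.0
```

drive_tool(targets=[[0, 0, 0, 0, -1], [0, 0, 0.002, 0, -1], [0, 0, 0.002, 0, -1], [0, 0, 0, 0, -1], [0, 0, 0, 0, -1]])

```text
t: 12.95
position: [0.5928, 0.2825, 0.0268]
orientation: [-3.09, -0.564, -0.001]
force: [0.2, -1.0, -1.3]
finger_gap: 0.465
gripper_force: 30.0
```

drive_tool(targets=[[0, 0, 0.001, 0, -1], [0, 0, 0, 0, -1], [0, 0, 0, 0, -1], [0, 0, 0, 0, -1]])

```text
t: 13.35
position: [0.5926, 0.2824, 0.0252]
orientation: [-3.091, -0.564, -0.0]
force: [0.3, 0.6, -1.7]
finger_gap: 0.465
gripper_force: 30.0
```

drive_tool(targets=[[0, 0, 0.0005, 0, -1], [0, 0, 0, 0, -1], [0, 0, 0, 0, -1]])

```text
t: 13.65
position: [0.5926, 0.2824, 0.0252]
orientation: [-3.091, -0.564, -0.0]
force: [-4.1, -0.9, 5.8]
finger_gap: 0.465
gripper_force: 30.0
```

drive_tool(targets=[[0, 0, 0.0005, 0, -1], [0, 0, 0, 0, -1], [0, 0, 0, 0, -1]])

```text
t: 13.95
position: [0.5927, 0.2824, 0.0252]
orientation: [3.091, 0.564, 0.0]
force: [-4.8, -2.8, 8.3]
finger_gap: 0.465
gripper_force: 30.0
```

drive_tool(targets=[[0, 0, 0, 0, 1], [0, 0, 0, 0, 1], [0, 0, 0, 0, 1], [0, 0, 0, 0, 1], [0, 0, 0, 0, 1]])

```text
t: 14.45
position: [0.5924, 0.2823, 0.0239]
orientation: [3.091, 0.564, -0.0]
force: [0.8, 0.2, -0.1]
finger_gap: 0.85
gripper_force: 0.0
```

drive_tool(targets=[[0, 0, 0, 0, 1], [0, 0, -0.03, 0, 1], [0, 0, -0.04, 0, 1], [0, 0, -0.04, 0, 1], [0, 0, 0, 0, 1]])

```text
t: 14.95
position: [0.5966, 0.284, 0.1424]
orientation: [-3.088, -0.563, -0.019]
force: [0.8, 1.0, 2.0]
finger_gap: 0.998
gripper_force: 0.0
```

drive_tool(targets=[[-0.028, 0.034, 0, 0, 1], [-0.028, 0.034, 0, 0, 1], [-0.028, 0.033, 0, 0, 1], [0, 0, 0, 0, 1], [0, 0, 0, 0, 1]])

```text
t: 15.45
position: [0.5495, 0.1574, 0.1341]
orientation: [-3.091, -0.561, -0.0]
force: [-1.0, -0.8, -0.3]
finger_gap: 1.002
gripper_force: 0.0
```

drive_tool(targets=[[0, 0, 0, 0, 1], [0, 0, 0, 0, 1], [0, 0, 0, 0, 1]])

```text
t: 15.75
position: [0.5498, 0.1591, 0.1341]
orientation: [-3.09, -0.565, -0.0]
force: [-0.4, -0.6, -0.3]
finger_gap: 1.003
gripper_force: 0.0
```

```bash
python3 look.py 6
```

```text
15.75 [0.5498 0.1591 0.1341] [0.935 0.354 0.   ] F [-0.36 -0.56 -0.27] eff [-1.600e-01 -5.352e+01 -4.715e+01  2.000e-02 -8.000e-02  1.000e-02]
or [113.  96.] 1275 [0.592  0.2826 0.063 ] tool shift [ 0.0832 -0.1006  0.0711]
or [254. 204.] 542 [0.5524 0.1594 0.063 ] tool shift [0.0025 0.0007 0.0711]
or [217. 358.] 203 [0.4021 0.1384 0.063 ] tool shift [-0.1455 -0.0329  0.0711]
```

View pics/w6.png

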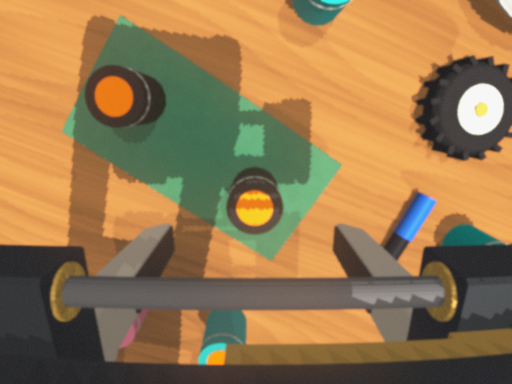

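Both canisters stand on the mat, A at (113,96) and B at (255,206). I grip B again and lift it.

drive_tool(targets=[[0.001, 0, 0.03, 0, 1], [0, 0, 0.04, 0, 1], [0, 0, 0.025, 0, 1], [0, 0, 0.014, 0, 1], [0, 0, 0, 0, 1]])

```text
t: 16.3
position: [0.5487, 0.1585, 0.0228]
orientation: [3.09, 0.564, -0.007]
force: [0.1, 0.6, 0.0]
finger_gap: 1.0
gripper_force: 0.0
```

drive_tool(targets=[[0, 0, 0, 0, -1], [0, 0, 0, 0, -1], [0, 0, 0, 0, -1], [0, 0, 0, 0, -1], [0, 0, 0, 0, -1]], squeeze=40)

```text
t: 16.8
position: [0.5509, 0.1586, 0.0258]
orientation: [-3.091, -0.564, -0.002]
force: [-0.3, -0.5, -0.4]
finger_gap: 0.621
gripper_force: 0.0
```

drive_tool(targets=[[0, 0, 0, 0, -1], [0, 0, 0, 0, -1], [0, 0, 0, 0, -1], [0, 0, 0, 0, -1], [0, 0, 0, 0, -1]])

```text
t: 17.3
position: [0.5506, 0.1585, 0.0253]
orientation: [3.091, 0.564, 0.0]
force: [-2.0, -0.1, 3.2]
finger_gap: 0.474
gripper_force: 40.0
```

drive_tool(targets=[[0, 0, -0.01, 0, -1], [0, 0, -0.02, 0, -1], [0, 0, -0.03, 0, -1], [0, 0, -0.04, 0, -1], [0, 0, -0.04, 0, -1]])

```text
t: 17.8
position: [0.5493, 0.1583, 0.1656]
orientation: [-3.091, -0.564, 0.004]
force: [0.2, -0.1, -4.1]
finger_gap: 0.471
gripper_force: 40.0
```

drive_tool(targets=[[0, 0, -0.03, 0, -1], [0, 0, -0.02, 0, -1], [0, 0, -0.01, 0, -1], [0, 0, 0, 0, -1], [0, 0, 0, 0, -1]])

```text
t: 18.3
position: [0.5498, 0.1584, 0.2236]
orientation: [3.091, 0.564, -0.003]
force: [0.0, 0.1, -4.2]
finger_gap: 0.474
gripper_force: 40.0
```

Run:
```python
from h import *
i=cv2.imread("pics/top0.png");hsv=cv2.cvtColor(i,cv2.COLOR_BGR2HSV)
m=cv2.inRange(hsv,(24,120,100),(36,255,255));m[:205]=0;m[245:]=0;m[:,:325]=0;m[:,365:]=0
M=cv2.moments(m,True);c=M["m10"]/M["m00"],M["m01"]/M["m00"];D=pt("top",*c,z=.012);print(M["m00"],c,D)
s=env.get_state();R=cv2.Rodrigues(s["orientation"])[0];print(s["t"],s["position"],"shift",R.T@(D-s["position"]),s["force"])
# plate yaw
g=cv2.inRange(hsv,(0,0,90),(180,45,200));g[:140]=0;g[265:]=0;g[:,:300]=0;g[:,395:]=0
b=cv2.boxPoints(cv2.minAreaRect(np.argwhere(g)[:,::-1].astype(np.float32)))
w=np.array([pt("top",*q,z=.012) for q in b]);print(w.round(3));
for k in range(4): e=w[k]-w[k-1];print(np.linalg.norm(e),np.arctan2(e[1],e[0]))
```

```text
137.0 (343.05839416058393, 224.97810218978103) [ 0.46911579 -0.21475985  0.012     ]
18.3 [0.5497723  0.15839039 0.22358978] shift [-0.20672459  0.32073844  0.21191653] [ 0.01131183  0.09972451 -4.18692763]
[[ 0.416 -0.131  0.012]
 [ 0.697 -0.198  0.012]
 [ 0.665 -0.335  0.012]
 [ 0.386 -0.265  0.012]]
0.13698440771203269 1.3543507375913302
0.2894824576156933 -0.23307825681621894
0.14122687538822867 -1.7993630996451033
0.2878728087393724 2.8937157306776022
```

The heavy canister is in the grip at about 4.2 N. I carry it to a spot 60 mm short of the dot and look at the dot from there.

drive_tool(targets=[[-0.015, 0.017, 0, 0, -1], [-0.025, 0.028, 0, 0, -1], [-0.03, 0.034, 0, 0, -1], [-0.03, 0.034, 0, 0, -1], [-0.03, 0.034, 0, 0, -1]])

```text
t: 18.8
position: [0.4788, -0.026, 0.2228]
orientation: [-3.089, -0.565, 0.005]
force: [0.2, -0.7, -3.3]
finger_gap: 0.476
gripper_force: 40.0
```

drive_tool(targets=[[-0.03, 0.034, 0, 0, -1], [-0.03, 0.034, 0, 0, -1], [-0.03, 0.034, 0, 0, -1], [-0.023, 0.026, 0, 0, -1], [-0.013, 0.013, 0, 0, -1]])

```text
t: 19.3
position: [0.4105, -0.2032, 0.223]
orientation: [-3.09, -0.56, 0.005]
force: [0.2, -0.1, -4.4]
finger_gap: 0.471
gripper_force: 40.0
```

drive_tool(targets=[[0, 0, 0, 6.6, -1], [0, 0, 0, 6.6, -1], [0, 0, 0, 6.6, -1], [0, 0, 0, 6.6, -1], [0, 0, 0, 6.6, -1]])

```text
t: 19.8
position: [0.4116, -0.2007, 0.2229]
orientation: [-3.121, 0.345, 0.005]
force: [-0.5, 0.1, -4.2]
finger_gap: 0.477
gripper_force: 40.0
```

drive_tool(targets=[[0, 0, 0, 0, -1], [0, 0, 0, 0, -1], [0, 0, 0, 0, -1], [0, 0, 0, 0, -1]])

```text
t: 20.2
position: [0.4125, -0.2012, 0.2248]
orientation: [-3.123, 0.335, 0.001]
force: [0.7, -0.7, -4.2]
finger_gap: 0.469
gripper_force: 40.0
```

```bash
python3 look.py 7
```

```text
20.2 [ 0.4125 -0.2012  0.2248] [ 0.977 -0.212 -0.001] F [ 0.74 -0.72 -4.18] eff [-0.000e+00 -3.788e+01 -5.153e+01  4.000e-02 -5.000e-02 -5.000e-02]
or [253. 268.] 1020 [ 0.3126 -0.1792  0.063 ] tool shift [-0.1023 -0.0003  0.1619]
ye [254. 118.] 374 [ 0.4752 -0.2155  0.012 ] tool shift [0.0644 0.0007 0.2128]
```

View pics/w7.png

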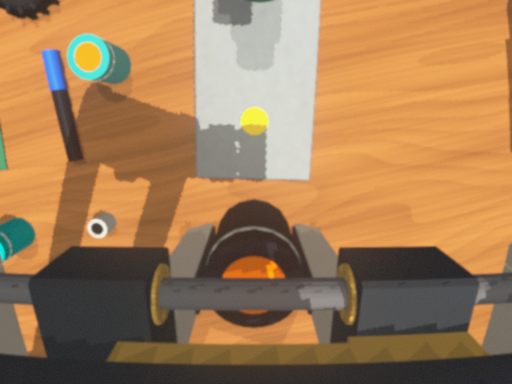

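The dot is at (254,121), partly in shadow, and the held cap is around (254,270). I refine the dot and the canister's offset in the grip.

Run:
```python
from h import *
i=cv2.imread("pics/w7.png");hsv=cv2.cvtColor(i,cv2.COLOR_BGR2HSV);s=env.get_state();p=env.camera_params("wrist")
R=cv2.Rodrigues(s["orientation"])[0];f=lambda w:(R.T@(w-s["position"])).round(4)
m=cv2.inRange(hsv,(22,110,40),(38,255,255));m[:95]=0;m[145:]=0;m[:,:230]=0;m[:,280:]=0
x,y,w,h=cv2.boundingRect(m);print(x,y,w,h);D=pt("wrist",x+w/2-.5,y+h/2-.5,z=.012,p=p);print("dot",D,f(D))
# cap: black-top outer ring near (254,270): sides
zc=s["position"][2]+.0377
for q in((253,255),(253,310),(222,272),(286,272)): print(q,f(pt("wrist",*q,z=zc,p=p)))
cv2.imwrite("pics/c7.png",np.hstack([cv2.resize(i[190:335,190:320],None,fx=3,fy=3),cv2.resize(i[95:168,222:287],None,fx=6,fy=6)[:435]]))
```

```text
241 108 27 27
dot [ 0.47146389 -0.21478009  0.012     ] [0.0604 0.0008 0.213 ]
(253, 255) [ 0.0131 -0.     -0.0377]
(253, 310) [-0.014  -0.     -0.0377]
(222, 272) [ 0.005  -0.0133 -0.0377]
(286, 272) [ 0.0051  0.0141 -0.0377]
```

View pics/c7.png

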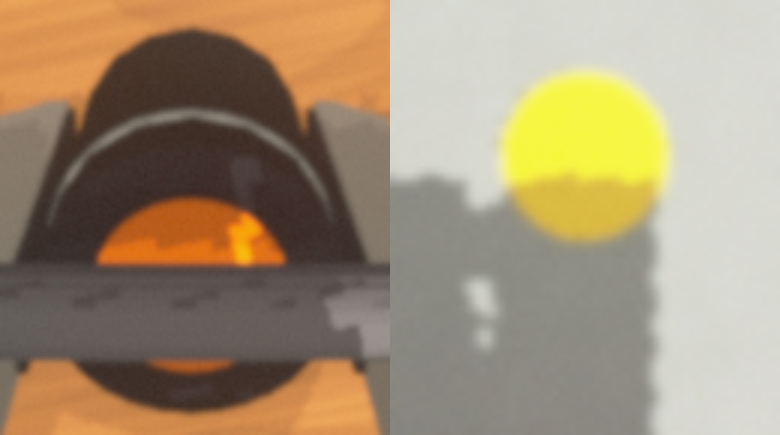

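drive_tool(targets=[[0.012, 0.001, 0, 0, -1], [0.02, 0, 0, 0, -1], [0.019, 0, 0, 0, -1], [0.01, 0, 0, 0, -1], [0, 0, 0, 0, -1]])

```text
t: 20.75
position: [0.4726, -0.2153, 0.2249]
orientation: [-3.123, 0.336, 0.001]
force: [-1.1, 0.0, -3.8]
finger_gap: 0.47
gripper_force: 40.0
```

Run:
```python
from h import *
p=env.camera_params("wrist");s=env.get_state();R=cv2.Rodrigues(s["orientation"])[0]
print("cam in tool",R.T@(-np.array(p["R"]).T@p["t"]-s["position"]),s["position"])
```

```text
cam in tool [ 7.15848057e-02  9.77866251e-05 -1.55922209e-01] [ 0.47260795 -0.2153426   0.22492381]
```

drive_tool(targets=[[0, 0, 0.015, 0, -1], [0, 0, 0.025, 0, -1], [0, 0, 0.03, 0, -1], [0, 0, 0.025, 0, -1], [0, 0, 0.012, 0, -1]])

```text
t: 21.25
position: [0.4693, -0.214, 0.1143]
orientation: [-3.121, 0.337, 0.008]
force: [-0.2, 0.4, -4.4]
finger_gap: 0.477
gripper_force: 40.0
```

drive_tool(targets=[[0, 0, 0.0055, 0, -1], [0, 0, 0, 0, -1], [0, 0, 0, 0, -1], [0, 0, 0, 0, -1], [0, 0, 0, 0, -1]])

```text
t: 21.75
position: [0.4727, -0.2157, 0.1138]
orientation: [3.123, -0.337, 0.003]
force: [0.0, -1.1, -4.4]
finger_gap: 0.477
gripper_force: 40.0
```

drive_tool(targets=[[0, 0, 0, 0, -1], [0, 0, 0, 0, -1], [0, 0, 0, 0, -1], [0, 0, 0, 0, -1], [0, 0, 0, 0, -1]])

```text
t: 22.25
position: [0.472, -0.2153, 0.1126]
orientation: [-3.123, 0.337, 0.0]
force: [-0.3, 0.4, -4.4]
finger_gap: 0.476
gripper_force: 40.0
```

Run:
```python
from h import *
i,d=env.read_camera("scene");j,e=env.read_camera("top")
cv2.imwrite("pics/fin.png",np.hstack([cv2.resize(i[120:290,90:250],None,fx=2.5,fy=2.5),cv2.resize(j[110:280,100:260],None,fx=2.5,fy=2.5)]))
s=env.get_state();print(s["t"],s["position"],cv2.Rodrigues(s["orientation"])[0].round(4).tolist(),s["force"])
R=cv2.Rodrigues(s["orientation"])[0];print("err tool",R.T@(np.array([.4705,-.2146,.1123])-s["position"]))
```

```text
22.35 [ 0.47196328 -0.21527389  0.11255709] [[0.9769, -0.2135, -0.0002], [-0.2135, -0.9769, 0.0001], [-0.0002, -0.0, -1.0]] [-0.46118158 -0.4547841  -4.54133779]
err tool [-0.00157336 -0.00034597  0.00025739]
```

View pics/fin.png

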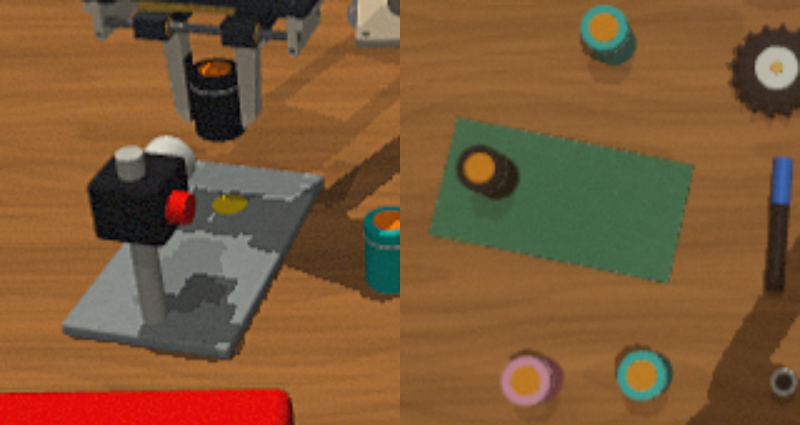

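The heavy canister is held upright above the dot at (230,204), and the lighter one stands on the mat at (480,168). The other objects have not moved, so I hand the job in.

```bash
python3 -c "
from rig import env
print(env.close_job())"
```

```text
the job is handed in; nothing more can be done
None
```

I lifted both canisters (about 4.2 N and 1.6 N), set the lighter one back upright on the mat, and handed the job in after about 22 s of robot time with the heavier one held still and upright above the yellow dot, within about 2 mm of the focus point by my own measurements; no verdict was returned.

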